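# Slide the test cassette along the rail into the reader's pocket

### The arm

A 7-joint arm with a two-finger parallel gripper is mounted at the origin on the work surface. World frame = base frame: x ahead of the robot, y to its left, z up, the work surface at z = 0. Lengths are in m, angles in rad, forces in N, time in s.
With the tool pointing down it reaches from about 0.425 to 0.875 m from the base axis. Payload 4.7 kg.
Tool frame: the origin (TCP) lies midway between the tips of the shut fingers; the grasp point (between the pads) lies 19 mm behind it; x points along the fingers, z is the direction in which the jaws open and shut, and the axes are right-handed (so a half turn about x gives the same grasp; the last joint's range is limited). The gripper opens to 87 mm and grips with 3 to 60 N. Pads are 19 mm wide; open, the fingers measure 117 mm over their backs; the gripper's body (75 mm by 190 mm) begins 51 mm behind the grasp point.
Start: joints at [-1.115, 0.321, -0.07, 1.45, 0.023, 1.371, -0.057], TCP at [0.278, 0.588, 0.223] pointing down, gripper open.
Joint ranges: [-2.86, 2.86], [-0.3, 2.09], [-1.38, 1.24], [0.06, 2.45], [-1.56, 4.7], [0.09, 2.05], [-2.69, 2.69]. Speed limits (rad/s): [2.57, 2.57, 3.14, 3.14, 3.14, 3.14, 3.14].

### API

Orientations are given as a 3x3 rotation matrix whose columns are the frame's x, y, z axes.
In Python, from cell import arm gives the robot as it stands.
- The arm moves only by the shell command python3 -m crank 'ROWS' [FORCE]. ROWS is JSON, a list that holds one entry, the list of rows, each a list of 5 numbers: the shift along the tool's x, y, z in m, then the turn about the tool's x in rad, then the finger opening in m, from 0 to 0.087. In form: [[[x, y, z, yaw, grip], ...]]. A call has 1 to 20 rows; each row shifts and turns the commanded pose from where the row before left it, along the tool's axes as they then stand; what a row does not reach is not made up. A row lasts 1/10 s, in which the tool goes at most 50 mm and 8.59 degrees, less where a joint would pass 70% of its speed; a pose out of reach is approached as far as the arm can. A call with a gripper value outside its range is refused whole. The fingers move at their own pace and stop on an object; FORCE is the grip in N (left out, the last holds). Time passes only in rows, so rows that do not move let the fingers close. It gives the time, the measured TCP pose, the force and the opening at its end, in the units of the state.
- arm.read_state(): the state, without advancing time (a new reading comes with each control period).
- arm.camera(name): name is "scene" or "top" or "wrist"; returns a dict with "color" (384x512x3 uint8, red, green, blue), "fx", "fy", "cx", "cy" (pixels), "pose" (4x4, takes a point from camera to world coordinates); the wrist camera has in their place "mount" (4x4, takes a point from camera to tool coordinates, whose origin is the TCP and whose axes are the tool frame's). Camera axes: x right, y up, looking along -z (the intrinsics and any distortion apply to the point x, -y, -z); pixel columns grow to the right and rows downward; lengths in m; the calibration is good to about 2 mm. A picture is of the moment at which its call begins: read the wrist's pose just before it. There is no depth.
- arm.sign_off(): hands the job in, once; it reports no verdict.
The state is a dict: "t": time; "joints": joint angles; "joint_vel": joint speeds; "tau": joint torques, N m; "position": TCP position; "orientation": TCP orientation; "wrist_force": force on the tool from outside, world axes, zero at the start; "wrist_torque": the same for the moment, N m; "grip_width": finger opening in m.
Only numpy, scipy, OpenCV 4.12 (cv2) and the standard library are available. Lean on these libraries where they do the work, as an engineer would, in place of code of your own. Each camera call takes 0.05 s, during which the arm holds its last target. There are 200 camera calls.

### The job

With your fingertips, push the test cassette sideways, about where it lies, until its straight edge is flush against the rail of the loading dock; then keep it against the rail and slide it along, orange head first, fully home into the teal corner pocket. Never lift or tip the cassette off the plate, leave the vials and everything else where they are, and finish with the cassette at rest in the pocket, still flush along the rail, and let go.

Things in the scene. Friction and masses are not known exactly. Their poses are not given: they have to be found in the camera images.
- dock: Reader's loading dock, fixed, placed and turned anew each time: blue-grey plate, x -110 to +90, y -170 to +170 mm, 8 mm thick; origin on the bench under it, z up. Rail on its +x side, face at x = +55. White block at the +y end is the end stop, face at y = +100 (block x -30 to +70, y +100 to +158, 26 mm above the plate). Rail, stop and teal cheek form the corner pocket.
- rail_face (a point): On the aluminium rail's inner face (looks to dock -x) at plate height: dock x = +55, y = -26 mm. The rail runs along dock y from -165 to +112 mm, 15 mm wide, rising 12 mm above the plate (20 mm above the bench).
- cheek (a point): Centre of the top of the teal cheek, 12 mm above the plate: x +1 to +16, y +76 to +100 mm in the dock's frame, joined to the end stop. The pocket between rail and cheek is 39 mm wide, 24 mm deep and open to dock -y; its floor is teal.
- pocket_corner (a point): Inner corner of the pocket at plate height (8 mm above the bench), where the rail's face meets the end stop: dock x = +55, y = +100 mm. Axes as the dock's: +x into the rail, +y into the end stop.
- cassette: Test cassette, loose on the plate, about 45 g, 72 mm long (y), 36 wide (x), 12 high; origin at the middle of its underside. Straight edge at x = +18 goes to the rail. White tail x -4 to +18, y -36 to +6; orange head x -18 to +18, y +6 to +36. Starts head towards the pocket, turned up to 0.35 rad, its centre 15 to 38 mm off its place at the rail, 99 to 154 mm short of home. Home: dock x +37, y +64.
- cassette_corner (a point): On the cassette's underside, the corner of its straight edge at the head end (cassette x = +18, y = +36 mm); home, it coincides with pocket_corner.
- cassette_tail (a point): On the cassette's underside, the corner of its straight edge at the tail end (cassette x = +18, y = -36 mm).
- cassette_notch (a point): Inner corner between the narrow tail's side and the head (cassette x = -4, y = +6 mm), 6 mm above its underside; the head steps out 14 mm there. A closed fingertip put here presses the cassette to the rail (+x) and drags it by the head (+y).
- vial_green: control vial with lime cap, 20 mm across, 36 mm high, loose, standing on the dock's plate in the strip away from the rail; origin at the centre of its foot. Leave alone.
- vial_violet: control vial with violet cap, 20 mm across, 36 mm high, loose, standing on the dock's plate in the strip away from the rail; origin at the centre of its foot. Leave alone.
- reagent_bottle: white bottle, 68 mm across, 150 mm high, teal cap, loose on the bench; origin at the centre of its underside. Leave alone.
- specimen_jar: clear jar with yellow cap, 60 mm across, 65 mm high, loose on the bench; origin at the centre of its underside. Leave alone.
- pipette: white and teal hand pipette lying on the bench, about 220 mm long along its x, 22 mm high; origin on the bench under its middle. Leave alone.
There are look-alikes about, which are no part of the job. Of the things that look like the cassette, the middle-sized one is meant.

How it is judged:
By the outcome, as a careful person would: the job done as asked, in the order asked, and still so for the second after the job is handed in, with the robot touching nothing.
It also fails if it takes over 53 s, if anything falls off the work surface, if the arm or the gripper's body presses on something with over 40 N, if the wrist force passes 120 N, or if a joint passes its speed limit or range.

## Working session

There is one attempt and no reset: what is moved stays moved. The work goes in short steps, Python scripts to look and compute and a shell command to move; the robot and the scene stay as the last step left them, time stands still between calls to the robot, and variables do not carry over. Pictures are saved under pics/ and viewed, about 8 in all and at most 12, crops included, and the job is handed in when it is done.

```bash
ls; mkdir -p pics
python3 - <<'E'
from cell import arm
import cv2,numpy as np
s=arm.read_state();print(s['t'],s['position'],np.round(s['orientation'],3).tolist(),s['grip_width'])
for n in('scene','top'):
    c=arm.camera(n);print(n,{k:(np.round(v,3).tolist() if k=='pose' else v) for k,v in c.items() if k!='color'})
    cv2.imwrite(f'pics/{n}0.png',cv2.cvtColor(c['color'],cv2.COLOR_RGB2BGR))
a=cv2.imread('pics/scene0.png');b=cv2.imread('pics/top0.png')
cv2.imwrite('pics/top0b.png',cv2.resize(b,(800,600),interpolation=cv2.INTER_CUBIC))
E
```

```text
pics
0.0 [0.2776969  0.58708702 0.22147227] [[-0.001, -0.904, 0.427], [-0.002, 0.427, 0.904], [-1.0, -0.0, -0.002]] 0.0870001453569949
scene {'fx': 405.52090459222524, 'fy': 405.52090459222524, 'cx': 257.82354453513636, 'cy': 194.53722726159523, 'pose': [[0.905, -0.28, 0.32, 0.895], [0.425, 0.61, -0.669, -0.676], [-0.008, 0.742, 0.671, 0.738], [0.0, 0.0, 0.0, 1.0]]}
top {'fx': 483.19671724727493, 'fy': 483.19671724727493, 'cx': 257.55621417141975, 'cy': 194.36716505756047, 'pose': [[-0.006, 0.989, -0.148, 0.362], [-1.0, -0.004, 0.018, 0.027], [0.017, 0.148, 0.989, 1.163], [0.0, 0.0, 0.0, 1.0]]}
```

View pics/top0b.png

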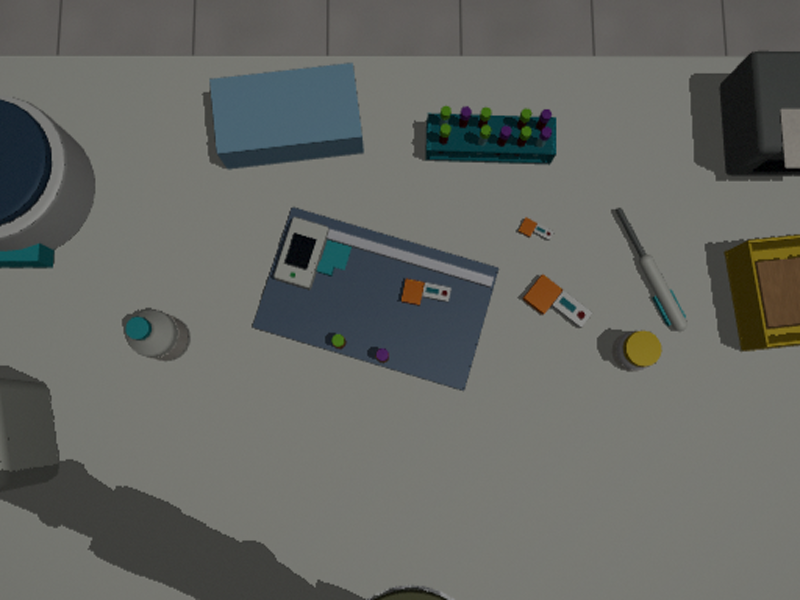

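View pics/scene0.png

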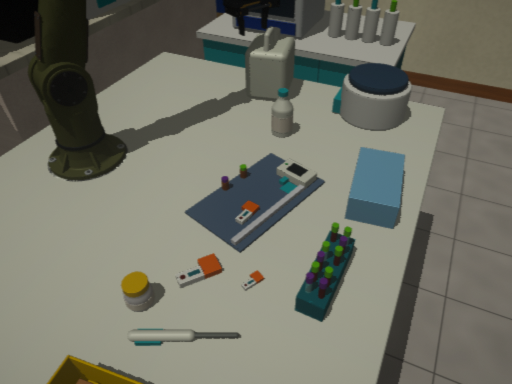

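The three look-alikes in the top view (800×600) are one on the plate at (425,292), a small one on the bench at (535,230) and a large one on the bench at (557,300). The middle-sized one is the one on the plate. I'll move above the dock with the fingers shutting, then look with the wrist camera.

```bash
python3 -m crank '[[[0,-0.02,-0.02,-0.012,0],[0,-0.032,-0.03,-0.012,0],[0,-0.032,-0.03,-0.012,0],[0,-0.032,-0.03,-0.012,0],[0,-0.032,-0.03,-0.012,0],[0,-0.032,-0.03,-0.012,0],[0,-0.032,-0.03,-0.012,0],[0,-0.032,-0.03,-0.012,0],[0,-0.032,-0.03,-0.012,0],[0,-0.032,-0.03,-0.012,0],[0,-0.032,-0.03,-0.012,0],[0,-0.032,-0.03,-0.012,0],[0,-0.032,-0.03,-0.012,0],[0,-0.032,-0.03,-0.012,0],[0,0,0,0,0],[0,0,0,0,0]]]'
cat > h.py <<'E'
from cell import arm
import cv2,numpy as np
def shot(n,name,crop=None,gain=1.8):
    s=arm.read_state();c=arm.camera(n)
    P=c.get('pose')
    if n=='wrist':
        T=np.eye(4);T[:3,:3]=s['orientation'];T[:3,3]=s['position'];P=T@np.array(c['mount'])
    im=cv2.cvtColor(c['color'],cv2.COLOR_RGB2BGR)
    np.savez(f'pics/{name}.npz',P=P,k=[c['fx'],c['fy'],c['cx'],c['cy']],im=im)
    x0,y0,x1,y1=crop or(0,0,512,384);f=min(800/(x1-x0),600/(y1-y0))
    v=cv2.convertScaleAbs(im[y0:y1,x0:x1],alpha=gain)
    cv2.imwrite(f'pics/{name}.png',cv2.resize(v,None,fx=f,fy=f,interpolation=cv2.INTER_CUBIC))
    return s,c
def proj(P,k,X):
    p=(np.asarray(X)-P[:3,3])@P[:3,:3]
    return np.c_[k[2]+k[0]*p[:,0]/-p[:,2],k[3]-k[1]*p[:,1]/-p[:,2]]
def ray(P,k,uv,z):
    d=P[:3,:3]@np.array([(uv[0]-k[2])/k[0],-(uv[1]-k[3])/k[1],-1]);return P[:3,3]+d*(z-P[2,3])/d[2]
E
python3 - <<'E'
from h import *
s,c=shot('wrist','w1');print(s['t'],s['position'],np.round(s['orientation'],3).tolist(),s['grip_width'],np.round(c['mount'],3).tolist(),[k for k in c])
print(c['fx'],c['cx'],c['cy'])
shot('top','top1',(150,110,350,260))
E
```

```text
t: 1.7
position: [0.5402, 0.0494, 0.222]
orientation: [[-0.001, -0.962, 0.273], [-0.0, 0.273, 0.962], [-1.0, 0.001, -0.0]]
wrist_force: [-0.1, 0.5, 0.1]
grip_width: 0.0005
1.7 [0.54024105 0.04935427 0.22204662] [[-0.001, -0.962, 0.273], [-0.0, 0.273, 0.962], [-1.0, 0.001, -0.0]] 0.0005242730755719496 [[-0.001, 0.27, -0.963, -0.162], [-0.0, 0.963, 0.27, 0.074], [1.0, 0.0, -0.001, -0.001], [0.0, 0.0, 0.0, 1.0]] ['color', 'fx', 'fy', 'cx', 'cy', 'mount']
287.93310890426 259.44619765991865 194.4788390109793
```

View pics/w1.png

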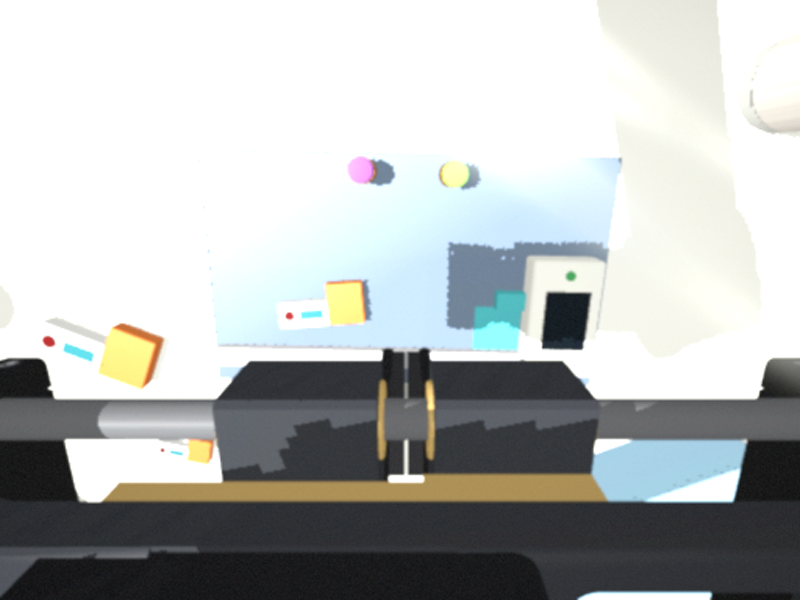

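The wrist view (800×600) shows the cassette at (325,302), its vials clear at (362,170) and (455,174), and the teal pocket at (497,330). The middle-sized cassette is confirmed as the one on the plate. Gain was too high, so I'll shift for a clear view of the rail, at two heights.

```bash
python3 -m crank '[[[0,-0.045,-0.015,0,0],[0,-0.045,-0.015,0,0],[0,0,0,0,0],[0,0,0,0,0]]]' | head -2; python3 -c "
from h import *
shot('wrist','w2',gain=1.0)"
python3 -m crank '[[[0.03,0.0,-0.02,0,0],[0.03,0,-0.02,0,0],[0.02,0,-0.01,0,0],[0,0,0,0,0],[0,0,0,0,0]]]' | head -2; python3 -c "
from h import *
shot('wrist','w3',gain=1.0)"
```

```text
t: 2.2
position: [0.6185, -0.0017, 0.2215]
t: 2.75
position: [0.6053, -0.0486, 0.1436]
```

View pics/w2.png

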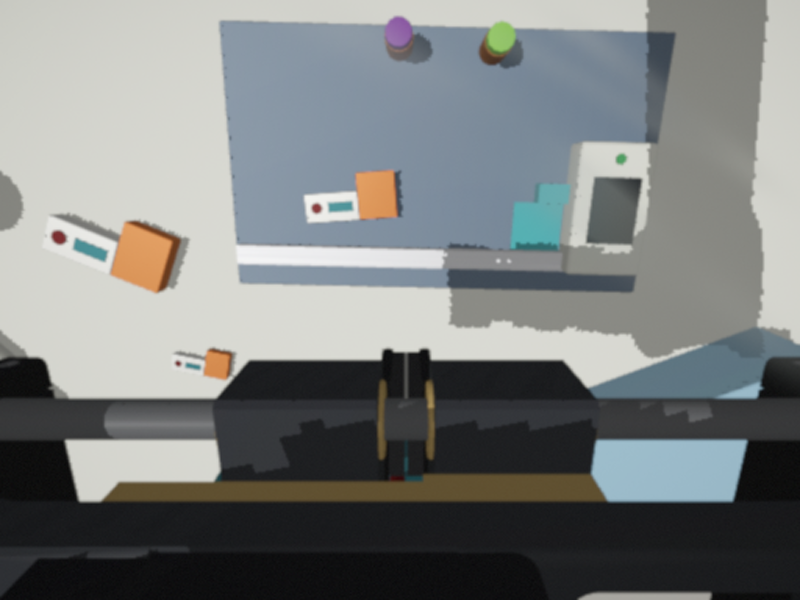

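View pics/w3.png

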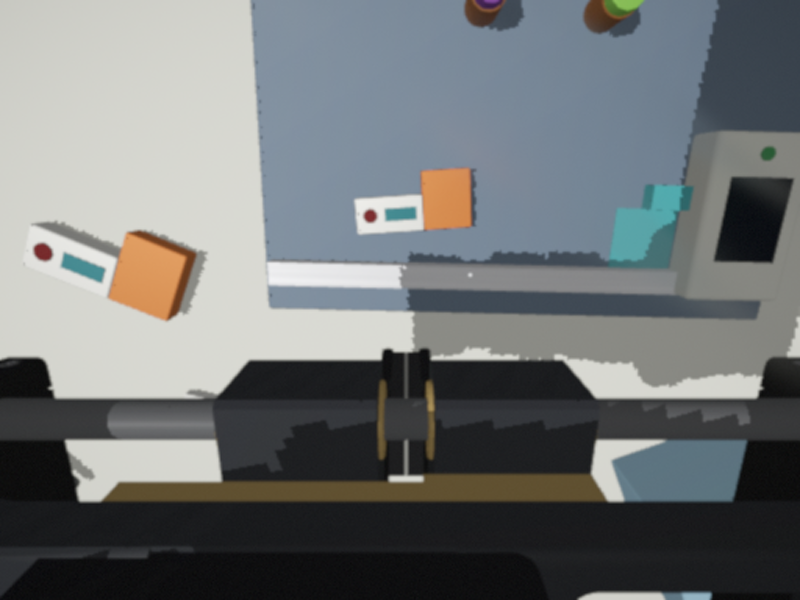

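w2 and w3 show the dock corners, rail, cheek, stop and cassette (w2 cassette centre ≈(352,197), pocket mouth ≈(512,225); w3 (415,200), (613,235)). I'll fit poses to both views, leaving the heights free.

```bash
cat > fit.py <<'E'
from h import *
from scipy.optimize import least_squares
def fit(obs,x0,free_z=True):
    V={n:np.load(f'pics/{n}.npz') for n in obs}
    def world(x,X):
        c,s=np.cos(x[2]),np.sin(x[2]);X=np.array(X)/1e3
        return np.c_[x[0]+c*X[:,0]-s*X[:,1],x[1]+s*X[:,0]+c*X[:,1],X[:,2]+(x[3] if free_z else 0)]
    f=lambda x:np.concatenate([(proj(V[n]['P'],V[n]['k'],world(x,[o[0] for o in obs[n]]))-(np.array([o[1] for o in obs[n]])+.5)/1.5625+.5).ravel() for n in obs])
    r=least_squares(f,x0,loss='soft_l1');e=f(r.x).reshape(-1,2)
    return r.x,e
E
cat > go1.py <<'E'
from fit import *
D={'w2':[((-110,-170,8),(221,21)),((-110,170,8),(675,33)),((90,-170,8),(240,283)),((55,-165,20),(238,246)),((70,-165,20),(239,263)),((1,76,20),(537,184)),((16,76,8),(513,204)),((-30,100,34),(577,143)),((70,158,34),(635,275))],
'w3':[((90,-170,8),(270,307)),((90,170,8),(756,318)),((70,-165,20),(269,287)),((55,-165,20),(267,263)),((1,76,20),(645,184)),((16,76,20),(644,209)),((16,76,8),(615,208)),((-30,100,34),(709,133))]}
C={'w2':[((-4,-36,20),(304,195)),((18,-36,20),(307,222)),((-18,6,20),(356,173)),((-18,36,20),(396,170)),((18,36,20),(399,217)),((18,6,20),(361,219))],
'w3':[((-4,-36,20),(354,200)),((18,-36,20),(359,235)),((-18,6,20),(421,170)),((-18,36,20),(471,168)),((18,36,20),(473,226)),((18,6,20),(425,230))]}
d,e=fit(D,[.55,0,-.27,0]);print('dock',d.round(4));print(e.round(1).tolist())
c,e=fit(C,[.55,0,-.27,0]);print('cas',c.round(4));print(e.round(1).tolist())
np.save('dock.npy',d)
a=d[2];R=np.array([[np.cos(a),np.sin(a)],[-np.sin(a),np.cos(a)]])
print('cas in dock mm',(R@(c[:2]-d[:2])*1e3).round(1),c[2]-a)
s=arm.read_state();print('tcp in dock',(R@(np.array(s['position'][:2])-d[:2])*1e3).round(1),s['position'][2])
z=np.array(s['orientation'])[:,2];print('tool yaw in dock',np.arctan2(-z[0],z[1])-a)
E
python3 go1.py
```

```text
dock [ 0.5563  0.0434 -0.2943 -0.0059]
[[-1.3, 1.8], [-3.1, 0.9], [-0.1, 0.3], [-0.4, -0.3], [-0.1, 0.3], [-0.7, -0.0], [10.9, -0.9], [0.2, -0.7], [-0.8, -0.1], [-0.6, 0.6], [-4.0, -0.1], [0.4, -1.8], [0.8, -0.7], [1.7, 0.9], [-0.2, 0.4], [12.4, 0.3], [0.9, -1.0]]
cas [ 5.490e-01 -2.830e-02 -2.026e-01  5.000e-04]
[[0.2, 0.0], [0.6, 0.8], [-0.2, -0.2], [-1.1, -0.2], [-0.8, -0.1], [-0.5, 0.4], [0.9, -0.6], [-0.1, -0.2], [0.5, 0.4], [0.1, -0.6], [-0.1, 0.5], [0.1, 0.0]]
cas in dock mm [ 13.9 -70.7] 0.09170011370883638
tcp in dock [ 74.4 -73.5] 0.14428795226935498
tool yaw in dock 0.023197709321273796
```

The teal floor starts before the cheek, so that correspondence was wrong. Dropping it.

```bash
sed -i 's/((16,76,8),(513,204)),//;s/((16,76,8),(615,208)),//' go1.py; python3 go1.py
```

```text
dock [ 0.5562  0.0437 -0.2945 -0.0054]
[[-1.2, 1.5], [-2.6, 0.7], [-0.1, 0.3], [-0.4, -0.4], [-0.1, 0.3], [-0.4, -0.1], [0.6, -0.8], [-0.4, -0.0], [-0.5, 0.6], [-3.5, 0.0], [0.5, -1.8], [0.9, -0.7], [2.2, 0.8], [0.3, 0.4], [1.6, -1.2]]
cas [ 5.490e-01 -2.830e-02 -2.026e-01  5.000e-04]
[[0.2, 0.0], [0.6, 0.8], [-0.2, -0.2], [-1.1, -0.2], [-0.8, -0.1], [-0.5, 0.4], [0.9, -0.6], [-0.1, -0.2], [0.5, 0.4], [0.1, -0.6], [-0.1, 0.5], [0.1, 0.0]]
cas in dock mm [ 14.  -70.9] 0.09181433261087421
tcp in dock [ 74.5 -73.8] 0.14428795226935498
tool yaw in dock 0.02331192822331163
```

```bash
sed -i 's/((-110,170,8),(675,33)),//;s/((90,170,8),(756,318)),//;s/fit(D,\[.55,0,-.27,0\])/fit(D,[.55,0,-.27],False)/' go1.py; python3 go1.py
cat > ov.py <<'E'
from h import *
import sys
n=sys.argv[1];d=np.load('dock.npy');v=np.load(f'pics/{n}.npz');a=d[2]
L=[[(55,-165,20),(55,100,20)],[(55,-165,8),(55,100,8)],[(1,76,20),(1,100,20)],[(1,76,20),(16,76,20),(16,100,20)],[(-110,-170,8),(-110,170,8),(90,170,8),(90,-170,8),(-110,-170,8)],[(-30,100,34),(-30,158,34),(70,158,34),(70,100,34),(-30,100,34)]]
im=cv2.resize(v['im'],(800,600),interpolation=cv2.INTER_CUBIC)
for l in L:
    X=np.array(l)/1e3;W=np.c_[d[0]+np.cos(a)*X[:,0]-np.sin(a)*X[:,1],d[1]+np.sin(a)*X[:,0]+np.cos(a)*X[:,1],X[:,2]]
    cv2.polylines(im,[np.round(proj(v['P'],v['k'],W)*1.5625).astype(int)],False,(0,0,255),1)
cv2.imwrite(f'pics/{n}o.png',im)
E
python3 ov.py w2
```

```text
dock [ 0.5561  0.0436 -0.2953]
[[-3.1, -0.3], [-1.7, 1.1], [-2.0, 0.1], [-1.7, 0.9], [0.8, -0.0], [2.3, -1.2], [1.6, 0.9], [-2.1, 1.8], [-1.2, -0.8], [-0.8, 0.1], [5.1, 0.9], [3.1, 0.8], [5.5, -1.7]]
cas [ 5.490e-01 -2.830e-02 -2.026e-01  5.000e-04]
[[0.2, 0.0], [0.6, 0.8], [-0.2, -0.2], [-1.1, -0.2], [-0.8, -0.1], [-0.5, 0.4], [0.9, -0.6], [-0.1, -0.2], [0.5, 0.4], [0.1, -0.6], [-0.1, 0.5], [0.1, 0.0]]
cas in dock mm [ 14.1 -70.8] 0.09266172102737716
tcp in dock [ 74.6 -73.6] 0.14428795226935498
tool yaw in dock 0.024159316639814576
```

View pics/w2o.png

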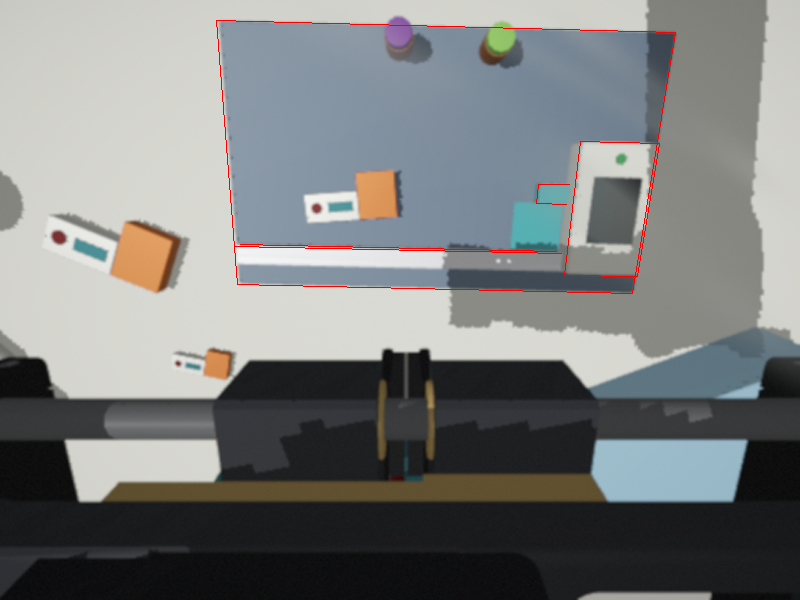

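The fit overlays well: plate, rail and stop agree within about 2 mm. The cassette is at dock (14,−71), turned +0.093. I'll align the tool with the dock and descend beside the tail, just behind the head.

```bash
python3 -m crank '[[[0,0,0,0.024,0],[0,0.041,-0.005,0,0],[0,0.0416,-0.0054,0,0],[0.04,0,0,0,0],[0.04,0,0,0,0],[0.03,0,0,0,0],[0.012,0,0,0,0],[0.006,0,0,0,0],[0,0,0,0,0],[0,0,0,0,0]]]'
cat > st.py <<'E'
from h import *
d=np.load('dock.npy');a=d[2];R=np.array([[np.cos(a),np.sin(a)],[-np.sin(a),np.cos(a)]])
s=arm.read_state();z=np.array(s['orientation'])[:,2];f=np.array(s['wrist_force'])
print('t',s['t'],'tcp in dock',(R@(np.array(s['position'][:2])-d[:2])*1e3).round(1),'z',round(s['position'][2]*1e3,1),'yaw',round(np.arctan2(-z[0],z[1])-a,3),'F dock',(R@f[:2]).round(1),f[2].round(1))
E
python3 st.py; python3 -c "
from h import *
shot('wrist','w4',gain=1.0)"
```

```text
t: 3.8
position: [0.5248, -0.0365, 0.0161]
orientation: [[0.003, -0.956, 0.293], [0.0, 0.293, 0.956], [-1.0, -0.002, 0.001]]
wrist_force: [-0.0, -0.0, 0.5]
grip_width: 0.0003
t 3.8 tcp in dock [ -6.7 -85.8] z 16.1 yaw -0.003 F dock [-0. -0.] 0.5
```

View pics/w4.png

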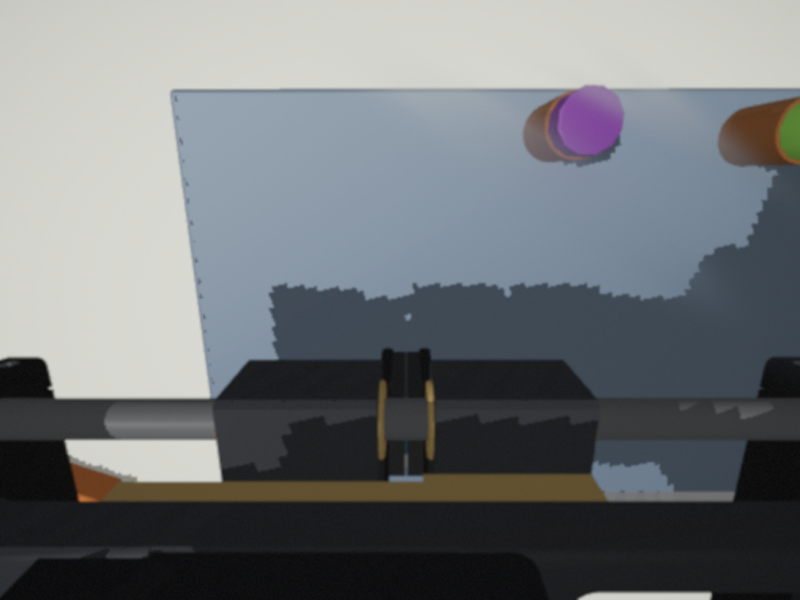

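The cassette is hidden behind the fingers here, so force and the fixed cameras will guide from now on. Lowering 4 mm and pushing towards the rail.

```bash
python3 -m crank '[[[0.004,0,0,0,0],[0,-0.003,0,0,0],[0,-0.003,0,0,0],[0,-0.002,0,0,0],[0,-0.002,0,0,0],[0,-0.002,0,0,0],[0,-0.002,0,0,0],[0,-0.002,0,0,0],[0,-0.002,0,0,0],[0,-0.002,0,0,0],[0,-0.002,0,0,0],[0,-0.002,0,0,0],[0,-0.002,0,0,0],[0,0,0,0,0]]]' >/dev/null; python3 st.py
python3 -m crank '[[[0,-0.001,0,0,0],[0,-0.001,0,0,0],[0,0,0,0,0]]]' >/dev/null; python3 st.py; python3 -c "
from h import *
shot('top','t2',(190,150,330,255))"
```

```text
t 5.25 tcp in dock [ 18.4 -86.4] z 10.6 yaw -0.003 F dock [0.3 0.1] 0.1
t 5.55 tcp in dock [ 20.  -86.3] z 10.6 yaw -0.002 F dock [-0.  -0.1] -0.5
```

View pics/t2.png

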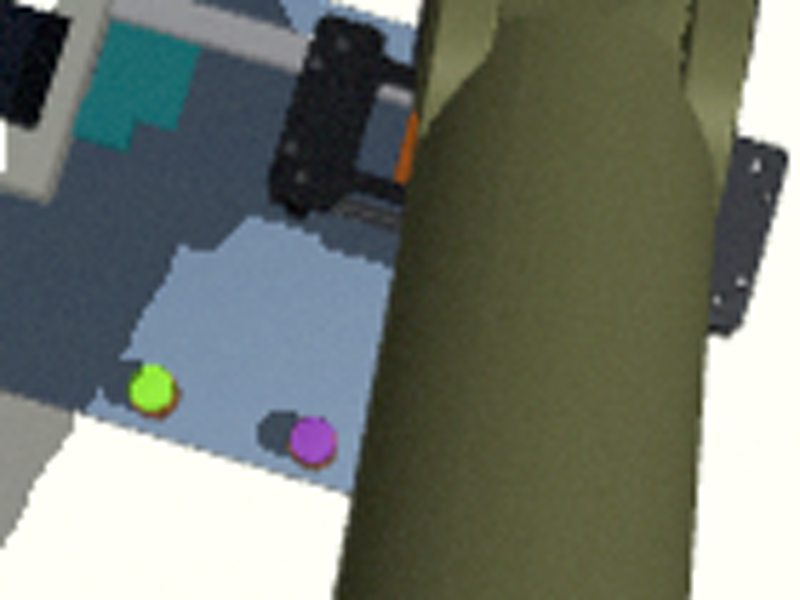

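The top view is mostly hidden by the arm; only the head's front edge shows, at (408,150). There is no contact force yet, so I'll keep pushing gently until force appears.

```bash
python3 -m crank '[[[0,-0.001,0,0,0],[0,-0.001,0,0,0],[0,-0.001,0,0,0],[0,0,0,0,0]]]' >/dev/null; python3 st.py
python3 -m crank '[[[0,-0.001,0,0,0],[0,-0.001,0,0,0],[0,0,0,0,0]]]' >/dev/null; python3 st.py;python3 -m crank '[[[0,-0.001,0,0,0],[0,-0.001,0,0,0],[0,0,0,0,0]]]' >/dev/null; python3 st.py; python3 -c "
from h import *
shot('scene','s2',(180,140,340,260),1.3)"
```

```text
t 6.0 tcp in dock [ 21.1 -86.3] z 10.2 yaw -0.002 F dock [-5.   0.9] 3.8
t 6.3 tcp in dock [ 21.2 -86.3] z 9.9 yaw -0.002 F dock [-9.9 -0.1] 7.3
t 6.6 tcp in dock [ 21.2 -86.3] z 9.6 yaw -0.002 F dock [-13.8  -0.2] 10.2
```

View pics/s2.png

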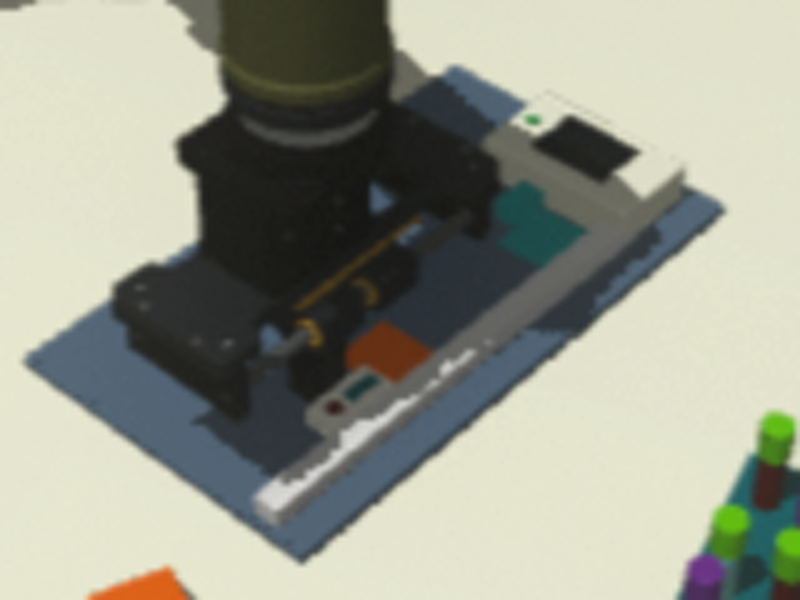

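In the scene crop, the head touches the rail around (430,355), and the tail edge runs parallel at (330,430). The contact force is 14 N. I'll ease the press to a few newtons, raise slightly, and start sliding along.

```bash
python3 -m crank '[[[-0.002,0.002,0,0,0],[0,0,0,0,0]]]' >/dev/null; python3 st.py
python3 -m crank '[[[0,0,0.002,0,0],[0,0,0.003,0,0],[0,0,0.003,0,0],[0,0,0.003,0,0],[0,0,0.003,0,0],[0,0,0.003,0,0],[0,0,0.003,0,0],[0,0,0,0,0]]]' >/dev/null; python3 st.py;python3 -c "
from h import *
shot('scene','s3',(200,160,320,250),1.5)"
```

```text
t 6.85 tcp in dock [ 20.9 -86.4] z 11.0 yaw -0.002 F dock [-6.8  1.3] -2.4
t 7.65 tcp in dock [ 21.2 -68. ] z 10.7 yaw -0.003 F dock [-6.8 -2. ] -0.9
```

View pics/s3.png

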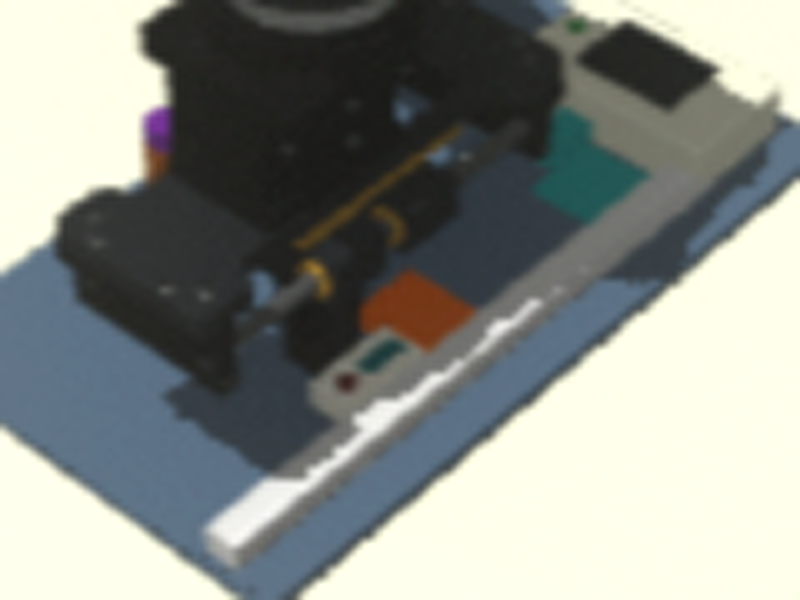

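s3 shows the cassette flush with the rail, from (430,345) to (330,415), and the finger against the head. Force is 6.8 N into the rail and 2 N of drag. Continuing along.

```bash
python3 -m crank '[[[0,0,0.004,0,0],[0,0,0.004,0,0],[0,0,0.004,0,0],[0,0,0.004,0,0],[0,0,0.004,0,0],[0,0,0.004,0,0],[0,0,0.004,0,0],[0,0,0.004,0,0],[0,0,0.004,0,0],[0,0,0.004,0,0],[0,0,0,0,0]]]' >/dev/null; python3 st.py
python3 -m crank '[[[0,0,0.004,0,0],[0,0,0.004,0,0],[0,0,0.004,0,0],[0,0,0.004,0,0],[0,0,0.004,0,0],[0,0,0.004,0,0],[0,0,0.004,0,0],[0,0,0.004,0,0],[0,0,0.004,0,0],[0,0,0.004,0,0],[0,0,0,0,0]]]' >/dev/null; python3 st.py
```

```text
t 8.8 tcp in dock [ 21.2 -27.7] z 10.6 yaw -0.002 F dock [-7.2 -1.2] -1.0
t 9.9 tcp in dock [21.3 12.2] z 10.5 yaw -0.002 F dock [-6.6 -1.6] -1.3
```

```bash
python3 -m crank '[[[0,0,0.004,0,0],[0,0,0.004,0,0],[0,0,0.004,0,0],[0,0,0.004,0,0],[0,0,0.004,0,0],[0,0,0.004,0,0],[0,0,0.003,0,0],[0,0,0.002,0,0],[0,0,0,0,0]]]' >/dev/null; python3 st.py
python3 -m crank '[[[0,0,0.002,0,0],[0,0,0.002,0,0],[0,0,0.002,0,0],[0,0,0.002,0,0],[0,0,0.002,0,0],[0,0,0,0,0]]]' >/dev/null; python3 st.py
python3 -c "
from h import *
shot('scene','s4',(220,150,340,240),1.5)"
```

```text
t 10.8 tcp in dock [21.3 40.8] z 10.4 yaw -0.002 F dock [-7.1 -2. ] -1.1
t 11.4 tcp in dock [21.4 50.2] z 10.4 yaw -0.003 F dock [-8.3 -3.4] -0.7
```

View pics/s4.png

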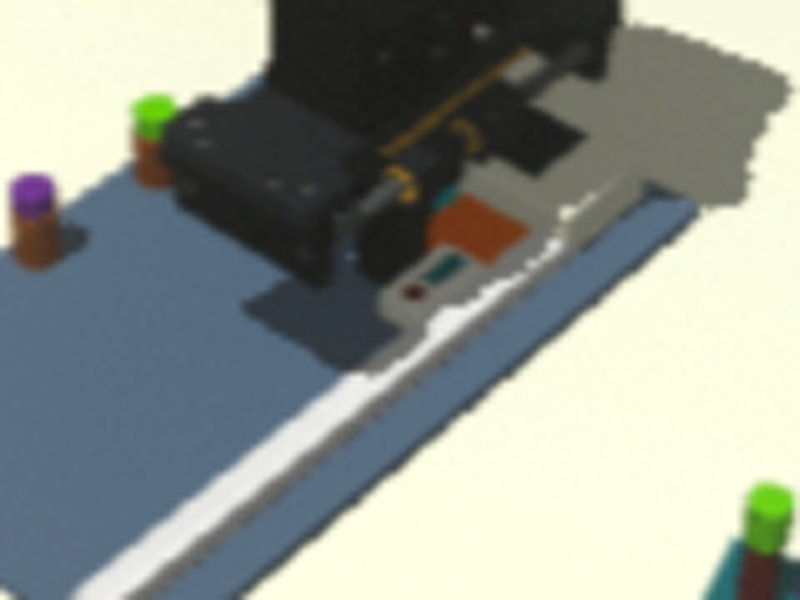

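s4 shows the cassette inside the pocket, its head end at (525,230), with at most a few mm to the stop. I'll creep until the stop's force appears. One view is left, for the final check.

```bash
for i in 1; do python3 -m crank '[[[0,0,0.001,0,0],[0,0,0.001,0,0],[0,0,0,0,0]]]' >/dev/null; python3 st.py
python3 -m crank '[[[0,0,0.001,0,0],[0,0,0.001,0,0],[0,0,0,0,0]]]' >/dev/null; python3 st.py
python3 -m crank '[[[0,0,0.001,0,0],[0,0,0.001,0,0],[0,0,0,0,0]]]' >/dev/null; python3 st.py; done
```

```text
t 11.75 tcp in dock [21.4 51.5] z 10.4 yaw -0.003 F dock [-7.9 -4.2] -0.3
t 12.05 tcp in dock [21.4 53.6] z 10.3 yaw -0.003 F dock [-7.1 -4. ] -0.6
t 12.35 tcp in dock [21.3 55.5] z 10.3 yaw -0.003 F dock [-7.2 -5. ] -1.0
```

```bash
python3 -m crank '[[[0,0,0.001,0,0],[0,0,0.001,0,0],[0,0,0,0,0]]]' >/dev/null; python3 st.py
python3 -m crank '[[[0,0,0.001,0,0],[0,0,0.001,0,0],[0,0,0,0,0]]]' >/dev/null; python3 st.py
python3 -m crank '[[[0,0,0.001,0,0],[0,0,0.001,0,0],[0,0,0,0,0]]]' >/dev/null; python3 st.py
```

```text
t 12.65 tcp in dock [21.4 57.5] z 10.3 yaw -0.003 F dock [-7.7 -4.2] 0.6
t 12.95 tcp in dock [21.3 59.5] z 10.3 yaw -0.003 F dock [-7.1 -4.1] 0.1
t 13.25 tcp in dock [21.3 61.5] z 10.3 yaw -0.003 F dock [-7.6 -5.6] -0.3
```

```bash
python3 -m crank '[[[0,0,0.001,0,0],[0,0,0.001,0,0],[0,0,0,0,0]]]' >/dev/null; python3 st.py
python3 -m crank '[[[0,0,0.001,0,0],[0,0,0.001,0,0],[0,0,0,0,0]]]' >/dev/null; python3 st.py
python3 -m crank '[[[0,0,0.001,0,0],[0,0,0.001,0,0],[0,0,0,0,0]]]' >/dev/null; python3 st.py
python3 -c "
from h import *
c=shot('top','t3',(150,110,260,200),1.8);shot('scene','s5',(240,150,330,217),1.6)"
```

```text
t 13.55 tcp in dock [21.4 62.4] z 10.3 yaw -0.004 F dock [-7.8 -6.3] -0.1
t 13.85 tcp in dock [21.4 62.5] z 10.2 yaw -0.005 F dock [-8.8 -9.3] 3.0
t 14.15 tcp in dock [21.3 62.5] z 10.0 yaw -0.006 F dock [ -9.1 -12.6] 3.8
```

Motion stopped at y = 62.5 while the force rose to 12.6 N, so it is against the stop. I'll unload both contacts together on a diagonal, then lift away.

```bash
python3 -m crank '[[[0,0.0008,-0.001,0,0],[0,0.0008,-0.001,0,0],[0,0.0008,-0.001,0,0],[0,0.0008,-0.001,0,0],[0,0,0,0,0]]]' >/dev/null; python3 st.py
python3 -m crank '[[[0,0.001,-0.001,0,0],[0,0.002,-0.002,0,0],[0,0.003,-0.003,0,0],[0,0.004,-0.004,0,0],[0,0.004,-0.004,0,0],[0,0,0,0,0]]]' >/dev/null; python3 st.py
python3 -m crank '[[[-0.02,0,0,0,0],[-0.04,0,0,0,0],[-0.04,0,0,0,0],[-0.03,-0.03,0,0,0],[0,-0.04,-0.02,0,0],[0,-0.03,-0.02,0,0],[0,0,0,0,0],[0,0,0,0,0]]]' >/dev/null; python3 st.py
python3 -c "
from h import *
s,c=shot('wrist','w5',gain=1.0);P,k=np.load('pics/w5.npz')['P'],np.load('pics/w5.npz')['k']
d=np.load('dock.npy');a=d[2];X=np.array([.037,.064]);w=d[:2]+[np.cos(a)*X[0]-np.sin(a)*X[1],np.sin(a)*X[0]+np.cos(a)*X[1]]
print(proj(P,k,[[*w,.02]]))
S=np.load('pics/w5.npz')['im'];u,v=proj(P,k,[[*w,.02]])[0].astype(int)
x0,y0=max(0,u-80),max(0,v-60);cr=S[y0:y0+120,x0:x0+160];print(x0,y0)
cv2.imwrite('pics/w5c.png',cv2.resize(cr,None,fx=5,fy=5,interpolation=cv2.INTER_CUBIC))"
```

```text
t 14.75 tcp in dock [21.3 62.4] z 11.1 yaw -0.005 F dock [-1.4 -5.6] -1.9
t 15.35 tcp in dock [ 7.5 52.6] z 12.9 yaw -0.002 F dock [-0.6 -0.1] 0.7
t 16.15 tcp in dock [108.3  11.7] z 142.3 yaw -0.004 F dock [-0.6 -0.6] -0.2
[[314.68249104 116.11407516]]
234 56
```

View pics/w5c.png

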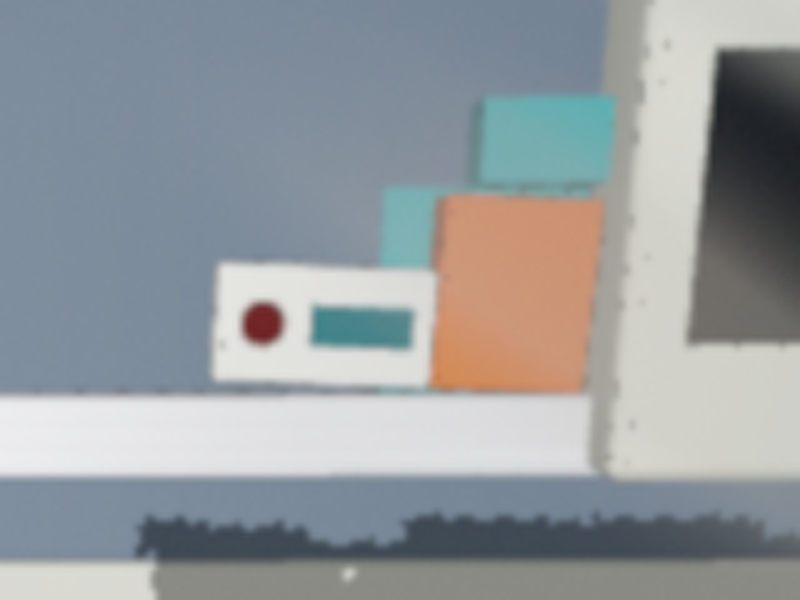

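The final view, w5c, shows the head at the stop, but the tail has swung about 2 mm off the rail on release. In the crop the tail corner is at (213,382) against the rail edge at v≈396, while the head corner is at (585,391). To mend it, I'll press the tail to the rail from the side and withdraw straight back.

```bash
python3 -m crank '[[[0,0.035,0.008,0,0],[0,0.035,0.01,0,0],[0,0.033,0.01,0,0],[0.045,0,0,0,0],[0.045,0,0,0,0],[0.03,0,0,0,0],[0.01,0,0,0,0],[0,0,0,0,0]]]' >/dev/null; python3 st.py
python3 -m crank '[[[0,-0.003,0,0,0],[0,-0.003,0,0,0],[0,-0.003,0,0,0],[0,-0.002,0,0,0],[0,-0.001,0,0,0],[0,-0.001,0,0,0],[0,-0.001,0,0,0],[0,0,0,0,0]]]' >/dev/null; python3 st.py
python3 -m crank '[[[0,-0.001,0,0,0],[0,-0.001,0,0,0],[0,0,0,0,0]]]' >/dev/null; python3 st.py
```

```text
t 17.0 tcp in dock [ 3.3 41.3] z 11.5 yaw -0.001 F dock [-0.4 -0.9] 1.0
t 17.8 tcp in dock [19.  40.6] z 12.5 yaw -0.003 F dock [ 0.5 -0.7] -0.1
t 18.1 tcp in dock [21.1 40.7] z 12.5 yaw -0.003 F dock [-0.9 -0.2] -0.1
```

```bash
python3 -m crank '[[[0,-0.001,0,0,0],[0,-0.001,0,0,0],[0,0,0,0,0]]]' >/dev/null; python3 st.py
python3 -m crank '[[[0,0.002,0,0,0],[0,0.003,0,0,0],[0,0.01,0,0,0],[0,0.01,0,0,0],[0,0,-0.015,0,0],[0,0,-0.02,0,0],[0,0,0,0,0]]]' >/dev/null; python3 st.py
python3 -m crank '[[[0,-0.01,0,0,0],[0,-0.01,0,0,0],[0,-0.01,0,0,0],[0,-0.012,0,0,0],[0,0,0,0,0]]]' >/dev/null; python3 st.py
```

```text
t 18.4 tcp in dock [21.4 40.8] z 12.4 yaw -0.002 F dock [-5.2  1. ] 3.5
t 19.1 tcp in dock [-1.8  1.2] z 12.7 yaw -0.007 F dock [ 0.5 -0.4] -0.5
t 19.6 tcp in dock [41.9  5.7] z 12.5 yaw -0.003 F dock [0.7 0.1] -0.5
```

Flush contact again at x = 21.4. Next, a gentle nudge on the tail end, near the straight edge, to seat the head against the stop.

```bash
python3 -m crank '[[[0,0.001,0.003,0,0],[0,0,0.003,0,0],[0,0,0.002,0,0],[0,0,0.002,0,0],[0,0,0.002,0,0],[0,0,0.001,0,0],[0,0,0.001,0,0],[0,0,0,0,0]]]' >/dev/null; python3 st.py
python3 -m crank '[[[0,0,0.001,0,0],[0,0,0.001,0,0],[0,0,0,0,0]]]' >/dev/null; python3 st.py
python3 -m crank '[[[0,0,0.001,0,0],[0,0,0.001,0,0],[0,0,0,0,0]]]' >/dev/null; python3 st.py
```

```text
t 20.4 tcp in dock [39.  19.7] z 12.6 yaw -0.002 F dock [-0.8 -0.6] 0.5
t 20.7 tcp in dock [39.  20.5] z 12.6 yaw -0.003 F dock [-0.5 -2.5] 0.9
t 21.0 tcp in dock [39.  20.5] z 12.5 yaw -0.004 F dock [-2.  -7.3] 3.7
```

The tail end stopped at y ≈ 28 mm, which is exactly home. I'll back straight off, then give the tail side one last light press.

```bash
python3 -m crank '[[[0,0,-0.003,0,0],[0,0,-0.012,0,0],[0,0.012,0,0,0],[0,0.015,0,0,0],[0,0.014,0,0,0],[0,0,0.018,0,0],[0,0,0.016,0,0],[0,0,0,0,0],[0,0,0,0,0]]]' >/dev/null; python3 st.py
python3 -m crank '[[[0,-0.005,0,0,0],[0,-0.005,0,0,0],[0,-0.005,0,0,0],[0,-0.003,0,0,0],[0,-0.002,0,0,0],[0,-0.001,0,0,0],[0,0,0,0,0]]]' >/dev/null; python3 st.py
```

```text
t 21.9 tcp in dock [-1.9 43.6] z 12.6 yaw -0.001 F dock [-0.3 -1.3] -1.0
t 22.6 tcp in dock [19.1 42.6] z 12.5 yaw -0.003 F dock [ 0.1 -0. ] 0.4
```

```bash
python3 -m crank '[[[0,-0.001,0,0,0],[0,-0.001,0,0,0],[0,-0.001,0,0,0],[0,0,0,0,0]]]' >/dev/null; python3 st.py
python3 -m crank '[[[0,0.001,0,0,0],[0,0.001,0,0,0],[0,0.003,0,0,0],[0,0.01,0,0,0],[0,0,0,0,0]]]' >/dev/null; python3 st.py
python3 -m crank '[[[-0.02,0,0,0,0],[-0.04,0,0,0,0],[-0.04,0,0,0,0],[-0.03,-0.03,0,0,0],[0,-0.04,-0.02,0,0],[0,-0.03,-0.02,0,0],[0,0,0,0,0],[0,0,0,0,0]]]' >/dev/null; python3 st.py
cat > chk.py <<'E'
from h import *
# orange top face and white tail, by colour, in dock coordinates at z=20
for n in ('w5','w6'):
    v=np.load(f'pics/{n}.npz');im=v['im'];P,k=v['P'],v['k'];d=np.load('dock.npy');a=d[2]
    R=np.array([[np.cos(a),np.sin(a)],[-np.sin(a),np.cos(a)]])
    # rectify dock window x 0..70, y 10..110 mm at z=20 mm, 0.2 mm/px
    xs=np.arange(0,70,.2);ys=np.arange(10,110,.2);X,Y=np.meshgrid(xs,ys,indexing='ij')
    w=np.c_[X.ravel(),Y.ravel()]/1e3@R+d[:2];uv=proj(P,k,np.c_[w,np.full(len(w),.02)]).astype(np.float32)
    r=cv2.remap(im,uv[:,0].reshape(X.shape),uv[:,1].reshape(X.shape),cv2.INTER_CUBIC)
    h=cv2.cvtColor(r,cv2.COLOR_BGR2HSV);m=((h[...,0]<18)&(h[...,1]>70)&(h[...,2]>90)).astype(np.uint8)
    m[:,ys<60]=0
    c=max(cv2.findContours(m,cv2.RETR_EXTERNAL,cv2.CHAIN_APPROX_NONE)[0],key=cv2.contourArea)
    b=cv2.minAreaRect(c);print(n,'orange centre x,y',b[0][1]*.2,b[0][0]*.2+10,'size',np.array(b[1])*.2,'angle',b[2])
    # tail side x=-4 edge (plate->white) at several y: dark->bright transition
    g=r.min(2).astype(float);g=cv2.GaussianBlur(g,(5,5),0);e=[];q=[]
    for y in range(32,56,2):
        col=np.diff(g[:,int((y-10)/.2)]);e.append(xs[25+np.argmax(col[25:200])])
        q.append(xs[225+np.argmin(col[225:300])])
    print(' tail side x',np.polyfit(range(32,56,2),e,1).round(4),np.round(e,1),' dark line at rail',np.round(q,1))
E
python3 -c "
from h import *
shot('wrist','w6',gain=1.0)"; python3 chk.py
```

```text
t 23.0 tcp in dock [21.3 42.8] z 12.5 yaw -0.002 F dock [-2.4 -0.3] 1.8
t 23.5 tcp in dock [ 5.3 42.9] z 12.3 yaw -0.002 F dock [-0.6 -0.3] -0.1
t 24.3 tcp in dock [107.1   1.4] z 142.1 yaw -0.005 F dock [-0.3  0.4] -0.3
w5 orange centre x,y 35.826507568359375 84.5278076171875 size [30.75887451 35.52835693] angle 1.6365771293640137
 tail side x [ 0.0535 27.5163] [29.4 29.4 29.6 29.4 29.4 29.6 29.6 30.2 30.2 30.2 30.4 30.4]  dark line at rail [51.4 51.4 51.6 51.6 51.6 51.8 51.8 51.8 52.  52.2 52.2 52.2]
w6 orange centre x,y 36.4 84.9 size [35.2 31. ] angle 90.0
 tail side x [3.80000e-03 3.18513e+01] [32.  32.  32.  32.  32.  32.  32.  32.  32.  32.  32.  32.2]  dark line at rail [53.6 53.6 53.6 53.6 53.6 53.6 53.6 53.6 53.6 53.6 53.6 53.6]
```

The tail side is now parallel to the rail (slope 0.004, was 0.054). The head centre is at (36.4, 84.9), against (37, 85) for home. Robot clear, so I'm handing in.

```bash
python3 -c "
from cell import arm
print(arm.sign_off())"
```

```text
the job is handed in; nothing more can be done
None
```

The cassette is home in the teal pocket, flush along the rail, and I let go and handed in at about 24 s of the 53 s allowed. I used the middle-sized of the three look-alikes, the one lying on the plate.

- **Moves:** With closed fingertips I pushed it sideways until it met the rail at 14 N. I then slid it along the rail at about 7 N until it met the stop at 12.6 N.
- **Check that failed:** After my first release, the wrist picture showed the tail swung about 2 mm off the rail. I pressed the tail back to the rail, nudged its end (which stopped about 28 mm along the dock, as it should at home), pressed the side once more and withdrew straight back.
- **Last checks:** The final wrist image, measured by colour rather than viewed, put the tail side parallel to the rail within 0.004 rad. The head centre was at dock (36.4, 84.9) mm against (37, 85) for home, so within calibration error.
- **Not checked at the end:** I didn't look at the vials and other objects again after the last moves. The gripper stayed clear of them by plan, and the vials were still standing in the last scene picture.

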